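Ring the order bell, then lift the sweet dish and present it a quarter turn round

ROBOT

A 6-joint arm with a two-finger parallel gripper is mounted at the origin on a cart in front of the work surface, level with it; the furniture and walls round the work are solid. World frame = base frame: x ahead of the robot, y to its left, z up, the work surface at z = 0. Lengths are in m, angles in rad, forces in N, time in s.
With the tool pointing down it reaches from about 0.3 to 0.875 m from the base axis. Payload 6.4 kg.
Tool frame: the origin (TCP) lies midway between the tips of the shut fingers; the grasp point (between the pads) lies 19 mm behind it; z points along the fingers, y is the line along which they close (so a half turn about z gives the same grasp; the last joint's range is limited). The gripper opens to 85 mm and grips with 20 to 120 N. Pads are 22 mm wide; open, the fingers measure 114 mm over their backs; the gripper's body (76 mm by 85 mm) begins 54 mm behind the grasp point. The pads swing forward as they close: fully open they stand 13 mm farther back than shut.
Start: joints at [0.919, 0.181, 1.607, -0, 1.354, -0.206], TCP at [0.248, 0.519, 0.231] pointing down, gripper open.
Joint ranges: [-2.99, 2.99], [-0.89, 2.07], [0.3, 2.58], [-1.14, 4.28], [0, 2.63], [-3.12, 3.12]. Speed limits (rad/s): [2.57, 2.57, 3.01, 3.14, 3.14, 3.14].

INTERFACE

Orientations are given as a unit quaternion [x, y, z, w].
In Python, from bench import bot, vision, job_done, nets gives the robot as it stands.
- The arm moves only by the tool carry_out, never from a script. Its argument "steps" is a list of rows, each a list of 3 entries, a list of its own where there are three numbers: the shift along the world's x, y, z in units of 25 mm (1.0 is 25 mm), then the turn, a rotation vector about the world's x, y, z in units of 6 degrees (1.0 is 6 degrees), then the opening, from 0 (shut) to 1 (fully open). In form: [[[x, y, z], [ax, ay, az], fingers], ...]. A call has 1 to 20 rows; each row shifts and turns the commanded pose from where the row before left it; what a row does not reach is not made up. A row lasts 1/12 s, in which the tool goes at most 41.7 mm and 7.16 degrees, less where a joint would pass 70% of its speed; a pose out of reach is approached as far as the arm can. A call is refused whole if a number of a shift passes 1 or a number of a turn 1, either way. A call with a gripper value outside its range is refused whole. The fingers move at their own pace and stop on an object; "newtons" is the grip in N (left out, the last holds). Time passes only in rows, so rows that do not move let the fingers close. It gives the time, the measured TCP pose, the force, the opening and the grip force at its end, in the units of the state.
- bot.get_obs(): the state, without advancing time (a new reading comes with each control period).
- vision.get_image(name): name is "scene" or "side" or "wrist"; returns the picture (384x512x3 uint8, red, green, blue); there is no depth.
- vision.get_calibration(name): a dict with "mtx" (3x3 intrinsics, pixels), "R" (3x3) and "t" (3): a world point X has camera coordinates R X + t; the wrist camera has in their place "tool_from_camera" (4x4, takes a point from camera to tool coordinates, whose origin is the TCP and whose axes are the flange's). Camera axes: x right, y down, z forward; pixel columns grow to the right and rows downward; lengths in m; the calibration is good to about 2 mm. A picture is of the moment at which its call begins: read the wrist's pose just before it. get_calibration takes no time and is no camera call.
- job_done(): hands the job in; it is judged then, once.
Trained networks look in the newest picture that a camera, given by its name, has taken for a name from the list of things; names that differ only in an ending like _2 or _b are one class to them, and where a whole thing is asked for, a point or a joint stands for the part that bears it (a point fixed in the world has none). Each returns a list of dicts, best first, with "score" (0 to 1); they miss things now and then, are a little off and sometimes report something else, mostly with a low value. They report only what shows in the picture. A call takes as long as a camera call. They do not tell look-alikes from the thing itself.
- nets.trace(label, camera): "mask" (384x512 bool, what is visible of it) and "box" ([left, top, right, bottom] in pixels, round what is visible of it).
- nets.place_of(label, camera): "uv" ([column, row] in pixels: a listed point, or the origin of a listed thing).
The state is a dict: "time_s": time; "joint_pos": joint angles; "qd": joint speeds; "tau": joint torques, N m; "position": TCP position; "ee_rot": TCP orientation; "force": force on the tool from outside, world axes, zero at the start; "torque": the same for the moment, N m; "grip_width": finger opening in m; "finger_force": force on a finger pad.
Only numpy, scipy, OpenCV 4.12 (cv2) and the standard library are available. Lean on these libraries where they do the work, as an engineer would, in place of code of your own. Each camera call takes 0.05 s, during which the arm holds its last target. There are 200 camera calls.

TASK

Press the plunger of the order bell fully down and let it spring back up. Then take the sweet dish by its arched handle, lift it straight up off the mat, and in the air give it a quarter turn so that its blue tab points the same way as the yellow arrow on the mat, keeping the dish level and the round sweet resting in its middle all the time. Finish while still holding it there, level and still, about 10 cm above its mat, and leave the other things on the counter alone.

Things in the scene. Friction and masses are not known exactly. Their poses are not given: they have to be found in the camera images.
- bell: Order bell, fixed: a chromed dome 80 mm across on a black round foot 88 mm across, with a small brass plunger head on top. Origin: centre of the underside, on the worktop. Dome top 44 mm high (a dark collar reaches 48 mm).
- bell_top (a point): Centre of the top of the brass plunger head, 65 mm above the worktop at rest, straight above the bell's origin. The head is 22 mm across and 7.5 mm thick. It moves straight down with the plunger; press it with the shut fingertips.
- bell_plunger (a joint): Travel of the plunger, in m: 0 up, 0.008 fully down against its stop, growing as it is pressed. The spring takes about 1 N to start and 5 N fully down, and brings it back up.
- mat: Black rubber pick-up mat, fixed, 205 x 160 x 4 mm, with a yellow arrow 40 mm long at one end pointing along the mat's own +x. Origin: on the worktop under the spot where the dish stands, 80 mm from the mat's plain end and 125 mm from its arrow end, midway between its long sides. z up.
- dish: White dished plate 146 mm across, rim 25 mm high, about 0.26 kg, loose on the mat; shallow bowl floor 10 mm above the underside in the middle. Origin: centre of the underside. +x points to the blue tab. A thin steel arch stands over it in its own y-z plane, legs at y = +-71 mm. At the start the tab points left of the arrow: a clockwise turn of 76 to 104 degrees (from above) lines it up.
- dish_grip (a point): Centre of the wooden grip on top of the arch, 112 mm above the dish's underside, straight above its centre. The grip is a bar 14 mm wide (dish x), 64 mm long (dish y), 16 mm high: pinch it from above across its 14 mm width (fingers closing along dish x). There is free room under and beside it. The dish hangs level below it.
- dish_tab (a point): Outer end of the blue tab on the rim (tab 26 mm wide, 6 mm thick), 98 mm from the dish's centre along its own +x.
- sweet_center (a point): Centre of the round hard red sweet, a loose ball of 30 mm diameter and about 22 g in the middle of the dish; 25 mm above the dish's underside when it lies there. The floor under it rises only 4 degrees in the inner 20 mm of radius, then 9 and 17 degrees, so the ball rolls off centre if the dish is tipped or jerked.
- tumbler: Clear drinking glass, 80 mm across, 91 mm high, loose, a bystander. Origin: centre of the underside.
- salt_shaker: Shaker with grey cap and white filling, 44 mm across, 90 mm high, loose, a bystander. Origin: centre of the underside.
- syrup_jug: Small glass syrup jug with black handle, 73 x 95 x 131 mm, loose, a bystander. Origin: centre of the underside.
Things that resemble listed ones, but are neither listed nor needed, are in the scene too. Leave any pink look-alike of the bell alone.

How it is judged:
On the way, in this order (a step that is already met when the one before it is completed fails the run):
1. the bell's plunger is pressed fully down (value of joint bell_plunger above 0.007 m), for 0.05 s.
2. the plunger has sprung back up (value of joint bell_plunger below 0.0015 m), for 0.1 s.
3. the dish is lifted clear of the mat by the fingers, not yet turned, with the sweet in its middle (z of dish in the frame of mat above 0.025 m and contact force between dish and the fingers above 0.5 N and contact force between dish and mat below 0.1 N and x of dish_tab in the frame of mat below 0.05 m and horizontal distance between sweet_center and dish below 0.02 m), for 0.1 s.
At the end, for the whole second after the job is handed in: The gripper holds the dish still, its underside 60 to 160 mm above the worktop, its centre within 50 mm (horizontally) of the mat's origin, its tab pointing along the mat's arrow within 0.2 rad, level within 0.1 rad, with the sweet within 12 mm of the dish's centre; the bell's plunger is up (z of dish in the frame of mat between 0.06 and 0.16 m and horizontal distance between dish and mat below 0.05 m and angle between the x axis of dish and the x axis of mat, either way round below 0.2 rad and x of dish_tab in the frame of mat above 0.03 m and angle between dish's own z axis and vertical below 0.1 rad and horizontal distance between sweet_center and dish below 0.012 m and z of sweet_center in the frame of dish between 0.02 and 0.03 m and contact force between dish and the fingers above 1 N and contact force between dish and mat below 0.1 N and linear speed of dish below 0.02 m/s and angular speed of dish below 0.1 rad/s and value of joint bell_plunger below 0.0015 m); the arm keeps its last pose, push and grip.
It fails at once if the sweet rolls more than 30 mm from the middle of the dish (horizontal distance between sweet_center and dish above 0.03 m).
It fails at once if the dish is tipped by more than 0.2 rad (angle between dish's own z axis and vertical above 0.2 rad).
It fails at once if the tumbler is moved by more than 30 mm (distance of tumbler from where it was at the start of the episode above 0.03 m).
It fails at once if the salt shaker is moved by more than 30 mm (distance of salt_shaker from where it was at the start of the episode above 0.03 m).
It fails at once if the syrup jug is moved by more than 30 mm (distance of syrup_jug from where it was at the start of the episode above 0.03 m).
It also fails if it takes over 51 s, if anything falls off the work surface, if the arm or the gripper's body presses on something with over 40 N, if the wrist force passes 120 N, or if a joint passes its speed limit or range.

## Working session

There is one attempt and no reset: what is moved stays moved. The work goes in short steps, Python scripts to look and compute and a tool call to move; the robot and the scene stay as the last step left them, time stands still between calls to the robot, and variables do not carry over. Pictures are saved under pics/ and viewed, at most 10 in all, crops included, and the job is handed in when it is done.

Besides the shell and the picture viewer there is one more tool, called after "Emit:" as name(argument=value, ...) on one line, values as JSON. carry_out: Moves the arm, as the interface text tells. Its arguments: {"type":"object","properties":{"steps":{"type":"array"},"newtons":{"type":"number"}},"required":["steps"]}

```bash
mkdir -p pics; cat > h.py <<'E'
import numpy as np, cv2
from bench import bot, vision, job_done, nets
def cal(n):
    c=vision.get_calibration(n); return np.array(c["mtx"]),np.array(c["R"]),np.array(c["t"]).ravel()
def proj(n,X):
    K,R,t=cal(n); p=K@(R@np.asarray(X,float)+t); return p[:2]/p[2]
def tri(obs):
    A=[]
    for n,uv in obs:
        K,R,t=cal(n); P=K@np.c_[R,t]
        A+= [uv[0]*P[2]-P[0], uv[1]*P[2]-P[1]]
    v=np.linalg.svd(np.array(A))[2][-1]; return v[:3]/v[3]
def onz(n,uv,z):
    K,R,t=cal(n); d=R.T@np.linalg.inv(K)@[uv[0],uv[1],1]; c=-R.T@t
    return c+d*(z-c[2])/d[2]
E
python3 - <<'E'
from h import *
ims=[vision.get_image(n) for n in("scene","side")]
for n,i in zip(("scene","side"),ims): cv2.imwrite(f"pics/{n}0.png",i[:,:,::-1])
names=["bell_top","bell","mat","dish","dish_grip","dish_tab","sweet_center","tumbler","salt_shaker","syrup_jug"]
for l in names:
    r={}
    for n in("scene","side"):
        r[n]=nets.place_of(l,n)
        print(l,n,[(np.round(d["uv"],1).tolist(),round(d["score"],2)) for d in r[n]][:4])
    if r["scene"] and r["side"]: print("   tri",tri([(n,r[n][0]["uv"]) for n in r]).round(4))
print(bot.get_obs())
E
```

```text
bell_top scene [([241.1, 171.7], 0.56), ([234.2, 264.3], 0.52), ([176.1, 162.5], 0.49)]
bell_top side [([287.5, 256.1], 0.62), ([235.1, 219.6], 0.57), ([187.2, 244.3], 0.22)]
   tri [0.5434 0.2211 0.0374]
bell scene [([245.6, 192.5], 0.79), ([178.9, 182.9], 0.76)]
bell side [([230.3, 245.0], 0.82), ([288.1, 284.6], 0.57)]
   tri [ 6.073e-01  1.961e-01 -4.000e-04]
mat scene [([208.9, 232.2], 0.58)]
mat side [([295.0, 213.1], 0.77), ([288.7, 288.4], 0.25)]
   tri [0.4564 0.072  0.0329]
dish scene [([236.5, 261.9], 0.67)]
dish side [([299.4, 206.0], 0.68)]
   tri [ 0.4646 -0.0227  0.0124]
dish_grip scene [([236.6, 263.4], 0.69), ([236.8, 223.5], 0.64)]
dish_grip side []
dish_tab scene [([213.9, 231.1], 0.56)]
dish_tab side [([307.9, 220.9], 0.56)]
   tri [0.4478 0.0753 0.0239]
sweet_center scene [([235.9, 254.2], 0.72)]
sweet_center side [([297.7, 202.1], 0.46)]
   tri [ 0.4686 -0.0151  0.0274]
tumbler scene [([347.3, 277.4], 0.73), ([212.5, 231.0], 0.56)]
tumbler side [([245.6, 185.5], 0.87)]
   tri [ 6.498e-01 -1.649e-01  1.000e-04]
salt_shaker scene [([335.3, 235.8], 0.78)]
salt_shak
[... 189 characters left out ...]
me_s': 1.1, 'joint_pos': array([ 9.18701222e-01,  1.80815321e-01,  1.60699179e+00,  2.01879240e-05,
        1.35377066e+00, -2.06295513e-01]), 'qd': array([1.35453858e-04, 1.17085605e-03, 1.78433712e-03, 7.21603074e-04,
       8.01390665e-05, 2.15220470e-04]), 'tau': array([ 1.67598473e-04, -4.44866538e+01, -3.51674509e+01, -4.01793895e-04,
        9.85230072e-04,  4.84829926e-06]), 'position': array([0.24792123, 0.5188367 , 0.23128381]), 'ee_rot': array([ 2.21060724e-01,  9.75260045e-01,  1.08699293e-05, -5.86581644e-06]), 'force': array([ 0.58044002,  0.66466454, -0.39948931]), 'torque': array([ 0.01054883, -0.01694357,  0.04202294]), 'finger_force': 0.0, 'grip_width': 0.08532450276428782}
```

View pics/scene0.png

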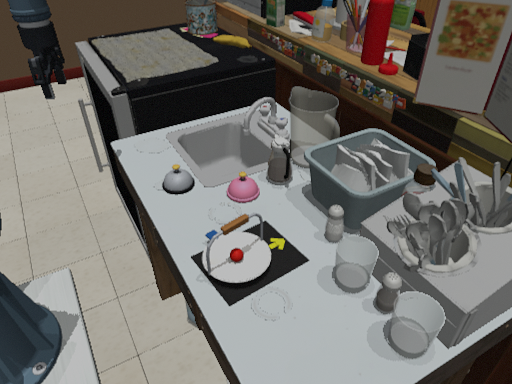

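View pics/side0.png

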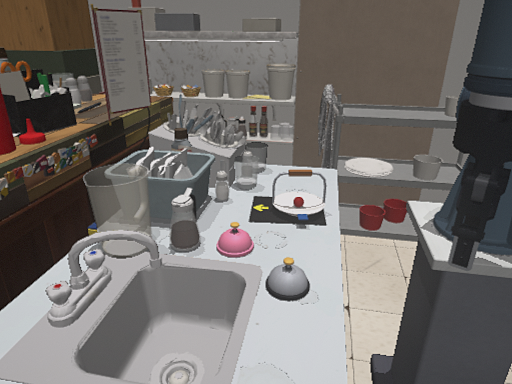

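Scene view: the chrome bell is at (178,180) and its pink look-alike at (243,188). The dish grip is at (236,224), the blue tab at (212,236), the arrow at (278,243) and the sweet at (237,255). Side view: the chrome bell is at (288,280), the pink one at (236,240), the grip at (300,173), the tab at (303,217) and the arrow at (261,208). I could confuse these with the chrome bell: the pink bell (243,188). For the dish there is no second one on the counter. I choose the chrome bell with the brass head.

```bash
python3 - <<'E'
from h import *
S={n:cv2.imread(f"pics/{n}0.png") for n in("scene","side")}
def blob(n,box,lo,hi):
    l,t,r,b=box; m=cv2.inRange(cv2.cvtColor(S[n][t:b,l:r],cv2.COLOR_BGR2HSV),lo,hi)
    k,lab,st,c=cv2.connectedComponentsWithStats(m); i=1+np.argmax(st[1:,4]); 
    return c[i]+[l,t],st[i].tolist()
specs={"arrow":[(265,235,290,255),(250,200,272,215),(22,150,100),(35,255,255)],
"tab":[(200,225,225,245),(295,208,315,225),(100,120,50),(125,255,255)],
"grip":[(215,212,252,238),(285,166,315,178),(3,90,40),(20,255,255)],
"head":[(168,158,186,172),(278,255,298,270),(10,120,60),(28,255,255)],
"sweet":[(228,245,246,265),(290,194,306,210),(0,150,60),(5,255,255)]}
P={}
for k,(a,b,lo,hi) in specs.items():
    u,s1=blob("scene",a,lo,hi); v,s2=blob("side",b,lo,hi)
    P[k]=tri([("scene",u),("side",v)]); X=P[k]
    print(k,u.round(1),s1[2:],v.round(1),s2[2:],X.round(4),"reproj",(proj("scene",X)-u).round(1),(proj("side",X)-v).round(1))
print("bell",tri([("scene",(178.9,182.9)),("side",(288.1,284.6))]).round(4))
d=P["arrow"]-P["sweet"]; e=P["tab"]-P["sweet"]
print("arrow dir from sweet",np.degrees(np.arctan2(d[1],d[0])),np.hypot(*d[:2]),"tab",np.degrees(np.arctan2(e[1],e[0])),np.hypot(*e[:2]))
a=cv2.resize(S["scene"][140:300,140:320],None,fx=2.2,fy=2.2,interpolation=2)
b=cv2.resize(S["side"][160:310,200:340],None,fx=2.3,fy=2.3,interpolation=2)
h=max(a.shape[0],b.shape[0]);pad=lambda i:cv2.copyMakeBorder(i,0,h-i.shape[0],0,0,0)
cv2.imwrite("pics/crop1.png",np.hstack([pad(a),pad(b)]))
E
```

```text
arrow [276.8 242.8] [16, 12, 148] [259.8 207.4] [15, 6, 50] [ 0.5749 -0.0091  0.0034] reproj [-0.  0.] [-0. -0.]
tab [210.6 233.9] [11, 9, 49] [302.  216.2] [10, 6, 48] [0.4493 0.0685 0.0275] reproj [ 0.6 -0.3] [0.6 0.2]
grip [234.3 223.8] [28, 21, 244] [299.9 172. ] [23, 5, 101] [ 0.4676 -0.0177  0.1164] reproj [ 0.1 -0. ] [0.1 0. ]
head [175.5 166.7] [6, 5, 24] [288.3 260.5] [10, 7, 51] [0.462  0.317  0.0591] reproj [ 0. -0.] [0. 0.]
sweet [236.1 254.7] [13, 13, 133] [298.3 199.6] [9, 8, 37] [ 0.4669 -0.0207  0.0323] reproj [ 0.3 -0.2] [0.3 0.1]
bell [0.4626 0.3184 0.0039]
arrow dir from sweet 6.098344226434459 0.1086566285857998 tab 101.16820781257171 0.09088005677694219
```

View pics/crop1.png

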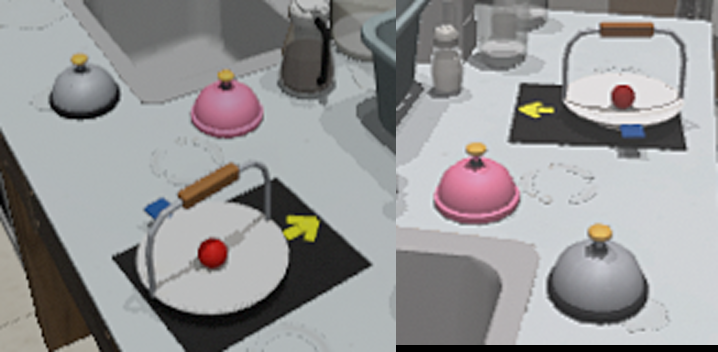

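Emit:
carry_out(steps=[[[0.4, -0.4, 0], [0, 0, 0], 0], [[0.7, -0.66, -0.2], [0, 0, 0.4], 0], [[0.75, -0.7, -0.3], [0, 0, 0.4], 0], [[0.75, -0.7, -0.3], [0, 0, 0.4], 0], [[0.75, -0.7, -0.3], [0, 0, 0.4], 0], [[0.75, -0.7, -0.3], [0, 0, 0.4], 0], [[0.75, -0.7, -0.3], [0, 0, 0.4], 0], [[0.75, -0.7, -0.3], [0, 0, 0.4], 0], [[0.75, -0.7, -0.3], [0, 0, 0.4], 0], [[0.75, -0.7, -0.2], [0, 0, 0.4], 0], [[0.75, -0.7, -0.2], [0, 0, 0.4], 0], [[0.7, -0.66, -0.1], [0, 0, 0.4], 0], [[0.4, -0.4, 0], [0, 0, 0], 0], [[0.3, -0.3, 0], [0, 0, 0], 0], [[0, 0, 0], [0, 0, 0], 0], [[0, 0, 0], [0, 0, 0], 0]])

```text
time_s: 2.43
position: [0.4791, 0.3011, 0.1615]
ee_rot: [-0.007, 1.0, 0.0, -0.0]
force: [-0.9, 0.8, -0.3]
grip_width: -0.0001
finger_force: 0.0
```

```bash
cat >> h.py <<'E'
from scipy.spatial.transform import Rotation as Ro
def wcam():
    o=bot.get_obs(); c=vision.get_calibration("wrist"); T=np.array(c["tool_from_camera"])
    W=np.eye(4); W[:3,:3]=Ro.from_quat(o["ee_rot"]).as_matrix(); W[:3,3]=o["position"]
    M=np.linalg.inv(W@T); return np.array(c["mtx"]),M[:3,:3],M[:3,3]
def state():
    o=bot.get_obs(); m=Ro.from_quat(o["ee_rot"]).as_matrix()
    print("t",round(o["time_s"],2),"p",o["position"].round(4),"yaw_y",round(np.degrees(np.arctan2(m[1,1],m[0,1])),1),"F",o["force"].round(1),"w",round(o["grip_width"],4),"ff",round(o["finger_force"],1))
_c=cal
def cal(n):
    return WC[n] if n in WC else _c(n)
WC={}
E
python3 - <<'E'
from h import *
state()
WC["wrist"]=wcam(); im=vision.get_image("wrist"); cv2.imwrite("pics/w1.png",im[:,:,::-1])
print(proj("wrist",(.462,.317,.065)))
for l in("bell_top","bell"): print(l,[(np.round(d["uv"],1).tolist(),round(d["score"],2)) for d in nets.place_of(l,"wrist")][:4])
E
```

```text
t 2.43 p [0.4791 0.3011 0.1615] yaw_y 90.8 F [-0.9  0.8 -0.3] w -0.0001 ff 0.0
[279.34353229 169.00015062]
bell_top [([281.7, 167.9], 0.92)]
bell [([157.7, 273.5], 0.94), ([274.4, 151.4], 0.82)]
```

View pics/w1.png

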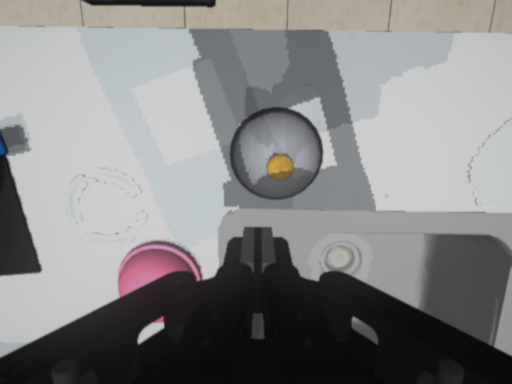

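The wrist view shows the chrome bell at (276,153) with its brass head at (281,167), within about 1 mm of the triangulated spot. The pink bell is at (160,275), well clear.

Emit:
carry_out(steps=[[[-0.35, 0.33, -0.3], [0, 0, 0], 0], [[-0.35, 0.33, -0.6], [0, 0, 0], 0], [[0, 0, -0.8], [0, 0, 0], 0], [[0, 0, -0.8], [0, 0, 0], 0], [[0, 0, -0.6], [0, 0, 0], 0], [[0, 0, -0.48], [0, 0, 0], 0], [[0, 0, 0], [0, 0, 0], 0], [[0, 0, -0.3], [0, 0, 0], 0], [[0, 0, -0.2], [0, 0, 0], 0], [[0, 0, 0], [0, 0, 0], 0], [[0, 0, 0], [0, 0, 0], 0]])

```text
time_s: 3.5
position: [0.462, 0.3178, 0.0601]
ee_rot: [-0.007, 1.0, 0.0, 0.0]
force: [-1.5, 1.4, 2.4]
grip_width: 0.0002
finger_force: 1.6
```

Emit:
carry_out(steps=[[[0, 0, -0.1], [0, 0, 0], 0], [[0, 0, -0.06], [0, 0, 0], 0], [[0, 0, 0], [0, 0, 0], 0], [[0, 0, 0], [0, 0, 0], 0]])

```text
time_s: 3.83
position: [0.4624, 0.3178, 0.0566]
ee_rot: [-0.007, 1.0, 0.0, 0.001]
force: [-3.0, 1.8, 10.4]
grip_width: -0.0002
finger_force: 4.9
```

Emit:
carry_out(steps=[[[0, 0, 0.4], [0, 0, 0], 0], [[0, 0, 0.6], [0, 0, 0], 0], [[0, 0, 0.8], [0, 0, 0], 0], [[0, 0, 0.8], [0, 0, 0], 0], [[0, 0, 0.8], [0, 0, 0], 0.3], [[0, -0.4, 0.8], [0, 0, 0], 1], [[0.1, -0.8, 0.8], [0, 0, 0.2], 1], [[0.1, -0.9, 0.8], [0, 0, 0.2], 1], [[0.1, -1, 0.8], [0, 0, 0.2], 1], [[0.1, -1, 0.8], [0, 0, 0.2], 1], [[0.1, -1, 0.3], [0, 0, 0.2], 1], [[0.1, -1, 0], [0, 0, 0.2], 1], [[0.1, -1, 0], [0, 0, 0.2], 1], [[0.1, -1, 0], [0, 0, 0.2], 1], [[0.1, -1, 0], [0, 0, 0.1], 1], [[0.1, -1, 0], [0, 0, 0], 1], [[0.1, -1, 0], [0, 0, 0], 1], [[0, -0.9, 0], [0, 0, 0], 1], [[0, -0.8, 0], [0, 0, 0], 1], [[0, -0.7, 0], [0, 0, 0], 1]])

```text
time_s: 5.5
position: [0.4888, -0.022, 0.248]
ee_rot: [-0.096, 0.995, -0.0, -0.0]
force: [0.2, 0.8, -0.4]
grip_width: 0.085
finger_force: 0.0
```

Emit:
carry_out(steps=[[[0, 0, 0], [0, 0, 0], 1], [[0, 0, 0], [0, 0, 0], 1], [[0, 0, 0], [0, 0, 0], 1]])

```text
time_s: 5.75
position: [0.489, -0.0199, 0.2478]
ee_rot: [-0.096, 0.995, 0.0, -0.0]
force: [0.3, -0.1, 0.3]
grip_width: 0.0854
finger_force: 0.0
```

```bash
python3 - <<'E'
from h import *
state()
WC["wrist"]=wcam(); im=vision.get_image("wrist"); cv2.imwrite("pics/w2.png",im[:,:,::-1])
np.savez("w2.npz",*WC["wrist"])
for k,X in dict(grip=(.4676,-.0177,.1164),sweet=(.4669,-.0207,.029),tab=(.4493,.0685,.0275),arrow=(.575,-.009,.0034)).items(): print(k,proj("wrist",X).round(1))
for l in("dish_grip","dish","mat","dish_tab","sweet_center"): print(l,[(np.round(d["uv"],1).tolist(),round(d["score"],2)) for d in nets.place_of(l,"wrist")][:3])
E
```

```text
t 5.75 p [ 0.489  -0.0199  0.2478] yaw_y 101.0 F [ 0.3 -0.1  0.3] w 0.0854 ff 0.0
grip [265.1 156. ]
sweet [260.8 141. ]
tab [341.2 140.6]
arrow [253.2 222.1]
dish_grip [([263.7, 155.8], 0.85)]
dish [([262.9, 140.3], 0.73)]
mat []
dish_tab [([348.5, 140.2], 0.57)]
sweet_center [([262.8, 141.9], 0.57)]
```

View pics/w2.png

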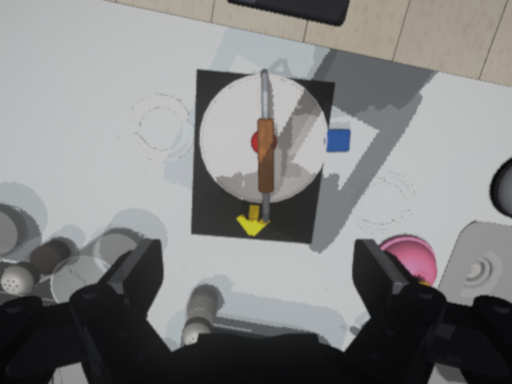

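The wrist view shows the grip at (265,156), nearly vertical in the image, the sweet under it at (262,141), the tab at (339,140), and the mat with its arrow at (253,222). Next I get exact angles.

```bash
python3 - <<'E'
from h import *
z=np.load("w2.npz"); WC["wrist"]=tuple(z[k] for k in z.files)
im=cv2.imread("pics/w2.png"); hsv=cv2.cvtColor(im,cv2.COLOR_BGR2HSV)
def rect(m,z,name):
    k,lab,st,c=cv2.connectedComponentsWithStats(m); i=1+np.argmax(st[1:,4])
    p=np.argwhere(lab==i)[:,::-1].astype(np.float32)
    w=np.array([onz("wrist",q,z)[:2] for q in p])
    (cx,cy),(a,b),t=cv2.minAreaRect((w*1000).astype(np.float32))
    print(name,"rect c",round(cx,1),round(cy,1),"size",round(a,1),round(b,1),"ang",round(t,1),"centroid",(w.mean(0)*1000).round(1))
g=np.zeros(im.shape[:2],np.uint8); g[110:200,250:285]=255
rect(cv2.inRange(hsv,(3,90,30),(20,255,255))&g,.122,"grip")
g[:]=0; g[120:160,325:360]=255
rect(cv2.inRange(hsv,(100,120,50),(125,255,255))&g,.027,"tab")
g[:]=0; g[60:250,185:345]=255
m=cv2.inRange(hsv,(0,0,0),(179,255,50))&g
# mat corners: largest dark comps hull, left long edge fit
n=cv2.morphologyEx(m,cv2.MORPH_OPEN,np.ones((3,3))); rect(n,.004,"mat dark")
# left edge and bottom edge fits
L=[onz("wrist",(np.where(n[r])[0][0],r),.004)[:2] for r in range(85,225,5) if n[r].any()]
L=np.float32(L); v=cv2.fitLine(L,cv2.DIST_HUBER,0,.01,.01).ravel(); print("left edge ang",np.degrees(np.arctan2(v[1],v[0])),v[2:])
B=[]
for c in range(200,305,5):
    r=np.where(n[:,c])[0]
    if len(r): B.append(onz("wrist",(c,r[-1]),.004)[:2])
v=cv2.fitLine(np.float32(B),cv2.DIST_HUBER,0,.01,.01).ravel(); print("bottom edge ang",np.degrees(np.arctan2(v[1],v[0])),v[2:])
E
```

```text
grip rect c 466.6 -17.3 size 61.6 15.1 ang 11.0 centroid [465.1 -18.2]
tab rect c 449.5 65.0 size 22.6 23.9 ang 11.0 centroid [449.4  64.9]
mat dark rect c 546.3 36.4 size 89.4 58.0 ang 6.1 centroid [553.7  42.4]
left edge ang -27.635725 [0.4734242  0.00851345]
bottom edge ang 34.8397 [ 0.5285839  -0.01583546]
```

```bash
python3 - <<'E'
from h import *
z=np.load("w2.npz"); WC["wrist"]=tuple(z[k] for k in z.files)
C=np.array([onz("wrist",q,.004)[:2] for q in[(197,70),(192,235),(312,243),(335,83)]])*1000
print(C.round(1))
for a,b in((0,1),(3,2),(3,0),(2,1)):
    d=C[b]-C[a]; print(a,b,np.hypot(*d).round(1),np.degrees(np.arctan2(d[1],d[0])).round(1))
u=(C[1]-C[0])+(C[2]-C[3]);u/=np.hypot(*u); print("origin est",((C[0]+C[3])/2+80*u).round(1),"ang",np.degrees(np.arctan2(u[1],u[0])))
E
```

```text
[[ 405.1 -106.4]
 [ 607.9  -84.3]
 [ 589.    72.6]
 [ 388.7   50.9]]
0 1 204.0 6.2
3 2 201.5 6.2
3 0 158.2 -84.1
2 1 158.0 -83.2
origin est [476.4 -19.1] ang 6.203893139352047
```

Emit:
carry_out(steps=[[[-0.3, 0.04, -0.2], [0, 0, 0], 1], [[-0.4, 0.04, -0.5], [0, 0, 0], 1], [[-0.18, 0, -0.7], [0, 0, 0], 0.8], [[0, 0, -0.8], [0, 0, 0], 0.7], [[0, 0, -0.8], [0, 0, 0], 0.6], [[0, 0, -0.8], [0, 0, 0], 0.5], [[0, 0, -0.8], [0, 0, 0], 0.5], [[0, 0, -0.7], [0, 0, 0], 0.5], [[0, 0, -0.5], [0, 0, 0], 0.45], [[0, 0, -0.2], [0, 0, 0], 0.4], [[0, 0, 0], [0, 0, 0], 0.35], [[0, 0, 0], [0, 0, 0], 0.3], [[0, 0, 0], [0, 0, 0], 0.27], [[0, 0, 0], [0, 0, 0], 0.27]], newtons=35)

```text
time_s: 7.22
position: [0.4679, -0.0184, 0.0988]
ee_rot: [-0.096, 0.995, -0.0, 0.001]
force: [-0.0, 0.2, -0.3]
grip_width: 0.0227
finger_force: 0.0
```

```bash
python3 - <<'E'
from h import *
state()
WC["wrist"]=wcam(); w=vision.get_image("wrist")[:,:,::-1]; s=vision.get_image("side")[:,:,::-1]
a=cv2.resize(s[140:240,230:350],None,fx=3.2,fy=3.2,interpolation=2)
b=w[0:320,100:460]; cv2.imwrite("pics/c3.png",np.hstack([a,b]))
E
```

```text
t 7.22 p [ 0.4679 -0.0184  0.0988] yaw_y 101.1 F [-0.   0.2 -0.3] w 0.0227 ff 0.0
```

View pics/c3.png

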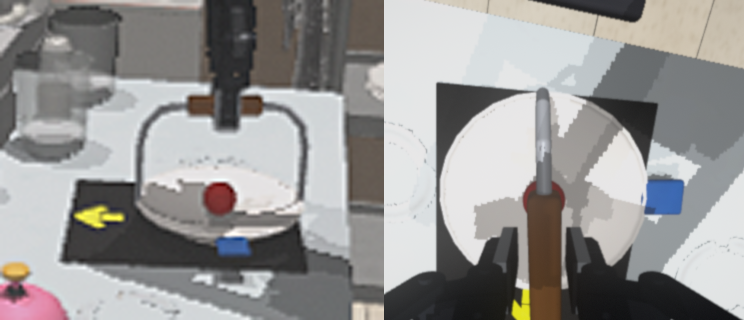

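The crop shows the bar standing between both pads, centred to about 1 mm, with the sweet in the middle. I close slowly.

Emit:
carry_out(steps=[[[0, 0, 0], [0, 0, 0], 0.24], [[0, 0, 0], [0, 0, 0], 0.21], [[0, 0, 0], [0, 0, 0], 0.19], [[0, 0, 0], [0, 0, 0], 0.17], [[0, 0, 0], [0, 0, 0], 0.15], [[0, 0, 0], [0, 0, 0], 0.1], [[0, 0, 0], [0, 0, 0], 0], [[0, 0, 0], [0, 0, 0], 0], [[0, 0, 0], [0, 0, 0], 0], [[0, 0, 0], [0, 0, 0], 0]], newtons=35)

```text
time_s: 8.15
position: [0.4672, -0.0181, 0.0979]
ee_rot: [-0.096, 0.995, 0.0, 0.0]
force: [-0.6, 1.4, 2.8]
grip_width: 0.0133
finger_force: 34.8
```

Emit:
carry_out(steps=[[[0, 0, 0.03], [0, 0, 0], 0], [[0, 0, 0.07], [0, 0, 0], 0], [[0, 0, 0.12], [0, 0, 0], 0], [[0, 0, 0.17], [0, 0, 0], 0], [[0, 0, 0.21], [0, 0, 0], 0], [[0, 0, 0.25], [0, 0, 0], 0], [[0, 0, 0.25], [0, 0, 0], 0], [[0, 0, 0.25], [0, 0, 0], 0], [[0, 0, 0.25], [0, 0, 0], 0], [[0, 0, 0.25], [0, 0, 0], 0], [[0, 0, 0.25], [0, 0, 0], 0], [[0, 0, 0.25], [0, 0, 0], 0], [[0, 0, 0.25], [0, 0, 0], 0], [[0, 0, 0.25], [0, 0, 0], 0], [[0, 0, 0.25], [0, 0, 0], 0], [[0, 0, 0.21], [0, 0, 0], 0], [[0, 0, 0.17], [0, 0, 0], 0], [[0, 0, 0.12], [0, 0, 0], 0], [[0, 0, 0.07], [0, 0, 0], 0], [[0, 0, 0.03], [0, 0, 0], 0]])

```text
time_s: 9.82
position: [0.4672, -0.0182, 0.1905]
ee_rot: [-0.096, 0.995, -0.0, 0.0]
force: [0.7, 0.4, -3.0]
grip_width: 0.0135
finger_force: 34.1
```

```bash
python3 - <<'E'
from h import *
state()
w=vision.get_image("wrist")[:,:,::-1]; s=vision.get_image("side")[:,:,::-1]
a=cv2.resize(s[110:210,230:350],None,fx=3.2,fy=3.2,interpolation=2)
b=w[0:320,100:460]; cv2.imwrite("pics/c4.png",np.hstack([a,b]))
E
```

```text
t 9.82 p [ 0.4672 -0.0182  0.1905] yaw_y 101.1 F [ 0.7  0.4 -3. ] w 0.0135 ff 34.1
```

View pics/c4.png

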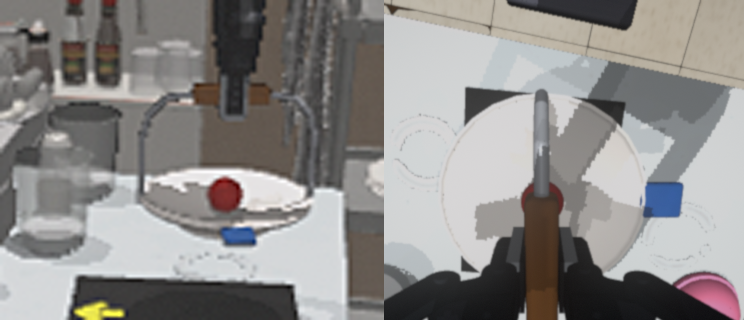

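The dish hangs level and clear of the mat, with the sweet at the middle (545,195) under the grip and the tab still to the left of the arrow. Now the turn.

Emit:
carry_out(steps=[[[0, 0, 0], [0, 0, -0.05], 0], [[0, 0, 0], [0, 0, -0.1], 0], [[0, 0, 0], [0, 0, -0.2], 0], [[0, 0, 0], [0, 0, -0.3], 0], [[0, 0, 0], [0, 0, -0.4], 0], [[0, 0, 0], [0, 0, -0.45], 0], [[0, 0, 0], [0, 0, -0.45], 0], [[0, 0, 0], [0, 0, -0.45], 0], [[0, 0, 0], [0, 0, -0.45], 0], [[0, 0, 0], [0, 0, -0.45], 0], [[0, 0, 0], [0, 0, -0.45], 0], [[0, 0, 0], [0, 0, -0.45], 0], [[0, 0, 0], [0, 0, -0.45], 0], [[0, 0, 0], [0, 0, -0.45], 0], [[0, 0, 0], [0, 0, -0.45], 0], [[0, 0, 0], [0, 0, -0.45], 0], [[0, 0, 0], [0, 0, -0.45], 0], [[0, 0, 0], [0, 0, -0.45], 0], [[0, 0, 0], [0, 0, -0.45], 0], [[0, 0, 0], [0, 0, -0.45], 0]])

```text
time_s: 11.58
position: [0.4671, -0.0181, 0.1901]
ee_rot: [0.309, 0.951, -0.0, -0.0]
force: [0.8, -1.1, -2.7]
grip_width: 0.0136
finger_force: 34.1
```

Emit:
carry_out(steps=[[[0, 0, 0], [0, 0, -0.46], 0], [[0, 0, 0], [0, 0, -0.46], 0], [[0, 0, 0], [0, 0, -0.46], 0], [[0, 0, 0], [0, 0, -0.46], 0], [[0, 0, 0], [0, 0, -0.46], 0], [[0, 0, 0], [0, 0, -0.46], 0], [[0, 0, 0], [0, 0, -0.46], 0], [[0, 0, 0], [0, 0, -0.46], 0], [[0, 0, 0], [0, 0, -0.46], 0], [[0, 0, 0], [0, 0, -0.46], 0], [[0, 0, 0], [0, 0, -0.46], 0], [[0, 0, 0], [0, 0, -0.46], 0], [[0, 0, 0], [0, 0, -0.46], 0], [[0, 0, 0], [0, 0, -0.46], 0], [[0, 0, 0], [0, 0, -0.46], 0], [[0, 0, 0], [0, 0, -0.4], 0], [[0, 0, 0], [0, 0, -0.3], 0], [[0, 0, 0], [0, 0, -0.2], 0], [[0, 0, 0], [0, 0, -0.1], 0], [[0, 0, 0], [0, 0, -0.05], 0]])

```text
time_s: 13.25
position: [0.4671, -0.0182, 0.1902]
ee_rot: [0.666, 0.746, -0.0, -0.0]
force: [0.1, -0.7, -1.8]
grip_width: 0.0136
finger_force: 34.1
```

Emit:
carry_out(steps=[[[0, 0, 0], [0, 0, 0], 0], [[0, 0, 0], [0, 0, 0], 0], [[0, 0, 0], [0, 0, 0], 0], [[0, 0, 0], [0, 0, 0], 0], [[0, 0, 0], [0, 0, 0], 0], [[0, 0, 0], [0, 0, 0], 0], [[0, 0, 0], [0, 0, 0], 0], [[0, 0, 0], [0, 0, 0], 0], [[0, 0, 0], [0, 0, 0], 0], [[0, 0, 0], [0, 0, 0], 0], [[0, 0, 0], [0, 0, 0], 0], [[0, 0, 0], [0, 0, 0], 0]])

```text
time_s: 14.25
position: [0.4672, -0.0182, 0.1903]
ee_rot: [0.666, 0.746, 0.0, 0.0]
force: [-0.4, 0.6, -2.1]
grip_width: 0.0135
finger_force: 34.1
```

```bash
python3 - <<'E'
from h import *
state()
ims={n:vision.get_image(n)[:,:,::-1].copy() for n in("scene","side")}
for l in("sweet_center","dish","dish_tab","dish_grip"):
    r=[(n,nets.place_of(l,n)) for n in("scene","side")]
    if all(x[1] for x in r): print(l,tri([(n,x[0]["uv"]) for n,x in r]).round(4))
a=cv2.resize(ims["side"][110:225,230:350],None,fx=3.2,fy=3.2,interpolation=2)
b=cv2.resize(ims["scene"][170:285,180:300],None,fx=3.2,fy=3.2,interpolation=2)
cv2.imwrite("pics/c5.png",np.hstack([a,b]))
E
```

```text
t 14.25 p [ 0.4672 -0.0182  0.1903] yaw_y 6.6 F [-0.4  0.6 -2.1] w 0.0135 ff 34.1
sweet_center [ 0.4645 -0.0179  0.1145]
dish [ 0.4648 -0.0135  0.0909]
dish_tab [ 0.5675 -0.0102  0.1143]
dish_grip [ 0.4674 -0.0245  0.2064]
```

View pics/c5.png

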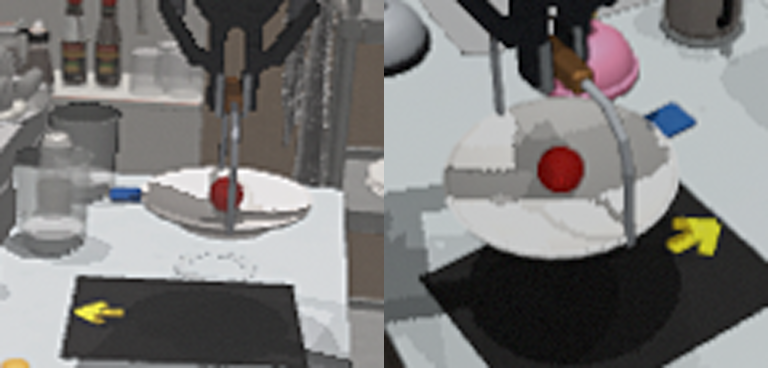

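The dish hangs level at about z = 0.096 m. The sweet is in the middle, within about 4 mm by the measurements, and the tab points along the arrow (yaw 6.6° against the mat's 6.2°). Everything is still, so I hand it in.

```bash
python3 -c "
from bench import job_done
print(job_done())"
```

```text
the job is handed in; nothing more can be done
None
```

I pressed the bell fully and let it spring back, then lifted the dish and turned it 94.5° to line up with the arrow. I handed it in held level and still, about 9 cm above the mat, with the sweet in the middle; no verdict came back.

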